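# Turn a nested lamp tote half round and stack it

### The job

The blue tote is nested down inside the grey one, right over the drying clay lamps: lift it out by its white handle with its two lamps still in it, turn it half a turn and stack it on the grey tote, so that its yellow lugs drop fully home into the pockets of the green rails, it sits level, and you have let go. The rails slide along the grey tote and are never quite where you expect, so feel gently for the pockets: do not force the tote down or knock it against the rails. Leave the grey tote and the pots and bowls around it standing where they are.

Things in the scene. Friction and masses are not known exactly. Their poses are not given: they have to be found in the camera images.
- upper: Blue open plastic tote, 190 (x) x 104 (y) x 80 (z) mm, walls and floor 4, mass 0.24 to 0.4 kg, with two 45 g lamps inside. Origin: centre of its underside; z up; +x points to its end with an orange patch. At the start it is nested in the grey tote, orange ends together, its underside 34 mm above the grey one's.
- upper_handle (a point): Centre of the blue tote's white handle bar, (0, 0, 95) mm in its frame. The bar is 16 (x) x 18 (z) mm and spans the tote along its y above the middle, free underneath, about 100 mm clear between its posts. Grip it across its 16 mm.
- upper_lug (a point): Centre of one of the blue tote's four yellow lugs, (40, 61.5, 12) mm in its frame. Lugs are 16 (x) x 12 (z) mm, stick out 19 mm from the long sides (to y = +-71 mm), at x = -80 and +40 mm on both sides; their undersides are 6 mm above the tote's underside.
- upper_mark (a point): Top of the blue tote's orange-marked end wall (+x end), (95, 0, 80) mm in its frame.
- lower: Grey open sheet-steel tote, loose on the table, 260 (x) x 160 (y) x 100 (z) mm, walls and floor 5, about 1.5 kg. Origin: centre of its underside; z up; +x points to its end with an orange patch. Inside each long side runs a green plastic rail, y = 57 to 75 mm from the middle, with two gaps. Out of the nest, contact between the totes (rails included) must stay below 30 N.
- lower_gap (a point): Nominal centre of one rail gap, (40, 66, 90) mm in the grey frame; gaps are 52 mm long, at x = -80 and +40 mm on both sides. Nested, the blue lugs have gone down through them: lift the blue tote straight up, at least 62 mm, to clear the rails.
- lower_seat (a point): Nominal place of the stacked blue tote's origin, (0, 0, 82) mm in the grey frame, blue +x against grey +x (orange ends opposite). Real place: this plus the rails' shift along grey x. Both rails form one frame with all gaps, stops, pockets and lands, left anywhere from -14 to +14 mm along grey x; the shift is not measured. Clamped by 70 N of friction, it stays put if handled gently.
- lower_pocket (a point): Nominal centre of one pocket floor, (80, 66, 88) mm in the grey frame; pockets are 19 mm long, at x = -40 and +80 mm on both sides. On the -x side of each is an upstanding stop, 4.5 mm long, top at z = 100 mm.
- lower_land (a point): Nominal centre of the top of one flat land, (100, 66, 94) mm in the grey frame. Lands follow the pockets on their +x side: 44 mm long after the pocket at -40, 20 mm after that at +80. Lugs riding on the lands put the blue underside 88 mm above the grey one's. To find the pockets: set the lugs on the lands 18 mm to +x of nominal, press lightly, slide to grey -x until they meet the stops and drop 6 mm.
- lower_mark (a point): Top of the grey tote's orange-marked end wall (+x end), (130, 0, 100) mm in its frame.
- lamp_a: Terracotta clay lamp, a shallow dish 62 mm across and 20 mm high, on the blue tote's floor on one side of the handle; must stay in the blue tote. Origin: centre of its underside.
- lamp_b: The same, on the other side of the handle in the blue tote.
- lamp_c: The same kind of lamp on the grey tote's floor, under the blue tote; nothing needs to be done with it.
- lamp_d: A second lamp on the grey tote's floor.
- bank_red: Bystander: closed terracotta money-bank pot, 94 mm across, 126 high. Origin: centre of its underside.
- bank_grey: Bystander: black-grey money-bank pot of the same shape.
- bank_grey2: Bystander: another black-grey money-bank pot.
- bowls: Bystander: pile of four terracotta bowls, 110 mm across, 66 high. Origin: centre of its underside.
- lamp_loose: Bystander: a single terracotta lamp, 62 mm across, on the table.
- sponge_dish: Bystander: a pale grey unfired dish, 62 mm across, on the table.

How it is judged:
By the outcome, as a careful person would: the job done as asked, in the order asked, and still so for the second after the job is handed in, with the robot touching nothing.
It also fails if it takes over 61 s, if anything falls off the work surface, if the arm or the gripper's body presses on something with over 40 N, if the wrist force passes 120 N, or if a joint passes its speed limit or range.

### The arm

A 7-joint arm with a two-finger parallel gripper is mounted at the origin on the work surface. World frame = base frame: x ahead of the robot, y to its left, z up, the work surface at z = 0. Lengths are in m, angles in rad, forces in N, time in s.
With the tool pointing down it reaches from about 0.425 to 0.925 m from the base axis. Payload 6.8 kg.
Tool frame: the origin (TCP) lies at the very end of the fingers, on their centre line; the grasp point (between the pads) lies 19 mm behind it (bot.grasp_offset is the distance from the TCP to the grasp point, in m); z points along the fingers, y is the direction in which the jaws open and shut (so a half turn about z gives the same grasp; the last joint's range is limited). The gripper opens to 85 mm and grips with 20 to 120 N. Pads are 22 mm wide; open, the fingers measure 114 mm over their backs; the gripper's body (76 mm by 85 mm) begins 54 mm behind the grasp point. The pads swing forward as they close: fully open they stand 13 mm farther back than shut.
Start: joints at [1.066, 0.477, 0.022, 1.555, -0.011, 1.109, -0.083], TCP at [0.261, -0.623, 0.231] pointing down, gripper open.
Joint ranges: [-2.96, 2.96], [-0.34, 2.1], [-1.41, 1.46], [0.24, 2.44], [-1.37, 4.51], [0.17, 1.92], [-2.96, 2.96]. Speed limits (rad/s): [2.39, 2.39, 3.14, 3.14, 3.14, 3.14, 3.14].

### API

Orientations are given as a unit quaternion [w, x, y, z].
In Python, from station import monitor, cams, bot, finder gives the robot as it stands.
- The arm moves only by the tool jog_arm, never from a script. Its argument "plan" is a list of rows, each an object of numbers: "x", "y", "z": the shift along the tool's x, y, z as a fraction of full scale; "wx", "wy", "wz": the turn, a rotation vector about the tool's x, y, z as a fraction of full scale. A call has 1 to 12 rows; each row is the pose to reach, as a shift and turn from the pose measured when the call began, along the tool's axes at that moment, turning the shorter way round; what a row does not reach only later rows make up. Full scale, the value 1, is 20 cm for a shift and 180 degrees for a turn. A row lasts 1/12 s, in which the tool goes at most 41.7 mm and 7.16 degrees, less where a joint would pass 70% of its speed; a pose out of reach is approached as far as the arm can. A call with a number of a shift or a turn outside -1 to 1 is refused whole. A call with a gripper value outside its range is refused whole. "hand" is the opening, from -1 (shut) to 1 (fully open), set as the call begins (left out, the last holds). The fingers move at their own pace and stop on an object; "grip_force" is the grip in N (left out, the last holds). Time passes only in rows, so rows that repeat a pose let the fingers close. It gives the time, the measured TCP pose, the force and the opening at its end, in the units of the state.
- monitor.get_obs(): the state, without advancing time (a new reading comes with each control period).
- cams.read_camera(name): name is "scene" or "side" or "wrist"; returns the picture (480x640x3 uint8, red, green, blue); there is no depth.
- cams.get_calibration(name): a dict with "fx", "fy", "cx", "cy" (pixels), "distortion" ([k1, k2, p1, p2, k3] as OpenCV has them; the pictures are not rectified), "extrinsics" (4x4, takes a point from world to camera coordinates). Camera axes: x right, y down, z forward; pixel columns grow to the right and rows downward; lengths in m; the calibration is good to about 2 mm. A picture is of the moment at which its call begins: read the wrist's pose just before it. get_calibration takes no time and is no camera call; for the wrist camera it gives the pose at the moment of the call.
- bot.hand_in(): hands the job in, once; it reports no verdict.
Trained networks look in the newest picture that a camera, given by its name, has taken for a name from the list of things; names that differ only in an ending like _2 or _b are one class to them, and where a whole thing is asked for, a point or a joint stands for the part that bears it (a point fixed in the world has none). Each returns a list of dicts, best first, with "confidence" (0 to 1); they miss things now and then, are a little off and sometimes report something else, mostly with a low value. They report only what shows in the picture. A call takes as long as a camera call.
- finder.find_in(camera, target): "bbox" ([left, top, width, height] in pixels, round what is visible of it).
- finder.place_of(camera, target): "location" ([column, row] in pixels: a listed point, or the origin of a listed thing).
The state is a dict: "t": time; "q": joint angles; "joint_vel": joint speeds; "joint_torque": joint torques, N m; "eef_pos": TCP position; "tool_rot": TCP orientation; "contact_force": force on the tool from outside, world axes, zero at the start; "torque": the same for the moment, N m; "gripper_width": opening from 0.0 (shut) to 1.0 (fully open).
Only numpy, scipy, OpenCV 4.12 (cv2) and the standard library are available. Lean on these libraries where they do the work, as an engineer would, in place of code of your own. Each camera call takes 0.05 s, during which the arm holds its last target. There are 200 camera calls.

## Working session

There is one attempt and no reset: what is moved stays moved. The work goes in short steps, Python scripts to look and compute and a tool call to move; the robot and the scene stay as the last step left them, time stands still between calls to the robot, and variables do not carry over. Pictures are saved under pics/ and viewed, about 8 in all and at most 12, crops included, and the job is handed in when it is done.

Besides the shell and the picture viewer there is one more tool, called after ">>>" as a command line: name --argument value ..., lists and objects as JSON in quotes. jog_arm: Moves the arm, as the interface text tells. Shift numbers are shares of 20 cm and turn numbers shares of 180 degrees, none past 1 either way. Its arguments: {"type":"object","properties":{"plan":{"type":"array","items":{"type":"object","properties":{"x":{"type":"number","minimum":-1,"maximum":1},"y":{"type":"number","minimum":-1,"maximum":1},"z":{"type":"number","minimum":-1,"maximum":1},"wx":{"type":"number","minimum":-1,"maximum":1},"wy":{"type":"number","minimum":-1,"maximum":1},"wz":{"type":"number","minimum":-1,"maximum":1}}}},"hand":{"type":"number"},"grip_force":{"type":"number"}},"required":["plan"]}

```bash
mkdir -p pics; ls
python3 - <<'E'
from station import monitor,cams,bot,finder
import cv2,numpy as np
o=monitor.get_obs();print({k:np.round(v,3).tolist() for k,v in o.items()})
ims=[]
for c in("scene","side"):
    im=cams.read_camera(c);ims.append(im);k=cams.get_calibration(c);print(c,k['fx'],k['cx'],k['cy'],k['distortion'],np.round(k['extrinsics'],3).tolist())
    for t in("upper_handle","upper_mark","lower_mark","upper_lug","lower_gap","lower_pocket","lower_land","upper","lower"):
        print(t,[(np.round(d['location'],1).tolist(),round(d['confidence'],2)) for d in finder.place_of(c,t)][:5])
    cv2.imwrite(f"pics/{c}0.png",im[:,:,::-1])
E
```

```text
pics
{'t': 0.0, 'q': [1.066, 0.478, 0.022, 1.556, -0.011, 1.109, -0.083], 'joint_vel': [0.0, -0.0, 0.001, -0.0, 0.001, 0.0, 0.001], 'joint_torque': [0.001, -59.646, 1.609, -28.12, 0.013, 0.009, 0.0], 'eef_pos': [0.261, -0.622, 0.23], 'tool_rot': [-0.001, 0.98, 0.197, -0.0], 'contact_force': [0.005, -0.758, -0.972], 'torque': [0.047, -0.031, -0.007], 'gripper_width': 0.997}
scene 533.2291635425004 318.96758101347393 236.44445071982236 [-0.00402747  0.          0.          0.          0.        ] [[0.27, 0.963, 0.013, -0.127], [0.724, -0.194, -0.662, -0.264], [-0.635, 0.188, -0.75, 1.738], [0.0, 0.0, 0.0, 1.0]]
upper_handle [([351.6, 246.2], 0.74)]
upper_mark [([384.5, 266.9], 0.77)]
lower_mark [([395.7, 276.5], 0.69), ([347.6, 278.3], 0.23)]
upper_lug [([386.1, 256.1], 0.72), ([371.3, 257.9], 0.62)]
lower_gap [([378.8, 245.0], 0.86)]
lower_pocket [([389.5, 254.1], 0.63)]
lower_land [([400.0, 253.6], 0.97), ([374.2, 258.2], 0.71)]
upper [([349.6, 274.1], 0.57)]
lower [([347.9, 279.9], 0.79)]
side 572.7510287230696 327.93627482037493 226.87458391123596 [0.05139991 0.         0.         0.         0.        ] [[-0.939, -0.345, 0.012, 0.475], [-0.246, 0.645, -0.724, 0.199], [0.242, -0.682, -0.69, 1.547], [0.0, 0.0, 0.0, 1.0]]
upper_handle [([313.4, 232.1], 0.85), ([287.6, 269.8], 0.68)]
upper_mark [([277.2, 245.3], 0.71)]
lower_mark [([268.7, 251.3], 0.59)]
upper_lug [([307.5, 272.5], 0.86), ([292.1, 265.3], 0.68)]
lower_gap [([342.6, 363.1], 0.68), ([304.2, 261.7], 0.58), ([411.3, 192.3], 0.42)]
lower_pocket [([290.0, 266.3], 0.95), ([264.6, 252.3], 0.22)]
lower_land [([291.0, 268.2], 0.58)]
upper [([311.4, 257.6], 0.81), ([305.3, 265.1], 0.23), ([387.5, 163.9], 0.16)]
lower [([311.0, 265.0], 0.8)]
```

```bash
cat > h.py <<'E'
from station import monitor,cams,bot,finder
import cv2,numpy as np
from scipy.spatial.transform import Rotation as R
def K(c):
    k=cams.get_calibration(c);return np.array([[k['fx'],0,k['cx']],[0,k['fy'],k['cy']],[0,0,1]]),np.array(k['distortion']),np.array(k['extrinsics'])
def ray(c,p,cal=None):
    k,d,E=cal or K(c);u=cv2.undistortPoints(np.array([[p]],float),k,d)[0,0]
    return -E[:3,:3].T@E[:3,3],E[:3,:3].T@np.array([*u,1])
def atz(c,p,z,cal=None):
    o,v=ray(c,p,cal);return o+v*(z-o[2])/v[2]
def proj(c,P,cal=None):
    k,d,E=cal or K(c);return cv2.projectPoints(np.array(P,float).reshape(-1,3),cv2.Rodrigues(E[:3,:3])[0],E[:3,3],k,d)[0][:,0]
def tri(a,b):
    A=np.zeros((3,3));B=np.zeros(3)
    for c,p in(a,b):
        o,v=ray(c,p);v=v/np.linalg.norm(v);M=np.eye(3)-np.outer(v,v);A+=M;B+=M@o
    return np.linalg.solve(A,B)
def tool():
    o=monitor.get_obs();q=o['tool_rot'];return np.array(o['eef_pos']),R.from_quat([q[1],q[2],q[3],q[0]]),o
E
python3 - <<'E'
from h import *
for n,a,b in(("handle",[351.6,246.2],[313.4,232.1]),("umark",[384.5,266.9],[277.2,245.3]),("lmark",[395.7,276.5],[268.7,251.3])):
    print(n,tri(("scene",a),("side",b)).round(4))
for c,p,z in(("scene",[351.6,246.2],.129),("side",[313.4,232.1],.129),("scene",[384.5,266.9],.114),("side",[277.2,245.3],.114),("scene",[395.7,276.5],.1),("side",[268.7,251.3],.1)):print(c,atz(c,p,z).round(4))
p,r,o=tool();print(r.as_matrix().round(3))
a=cv2.imread("pics/scene0.png")[180:360,250:490];b=cv2.imread("pics/side0.png")[180:360,200:440]
cv2.imwrite("pics/both0.png",np.vstack([cv2.resize(np.vstack([a]),None,fx=1.66,fy=1.66),cv2.resize(b,None,fx=1.66,fy=1.66)]))
cv2.imwrite("pics/full0.png",np.hstack([cv2.resize(cv2.imread(f"pics/{c}0.png"),(400,300)) for c in("scene","side")]))
E
```

```text
handle [0.5295 0.0625 0.1293]
umark [0.6048 0.126  0.1145]
lmark [0.6258 0.1452 0.0999]
scene [0.5327 0.0645 0.129 ]
side [0.5275 0.0586 0.129 ]
scene [0.6043 0.126  0.114 ]
side [0.6051 0.1257 0.114 ]
scene [0.6292 0.1472 0.1   ]
side [0.6234 0.142  0.1   ]
[[ 0.922  0.386 -0.   ]
 [ 0.386 -0.922  0.   ]
 [-0.    -0.    -1.   ]]
```

View pics/scene0.png

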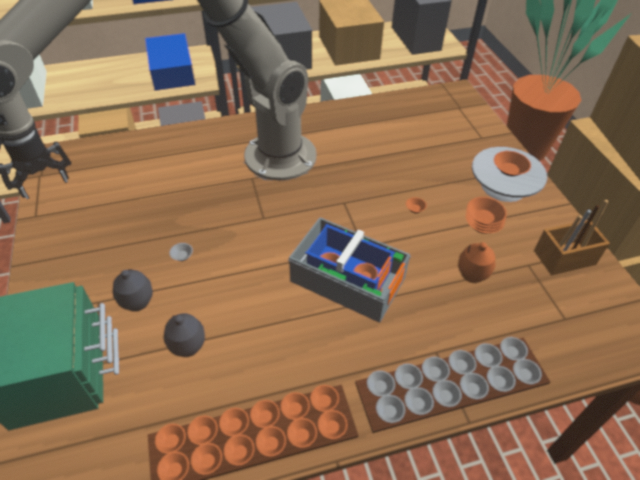

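View pics/side0.png

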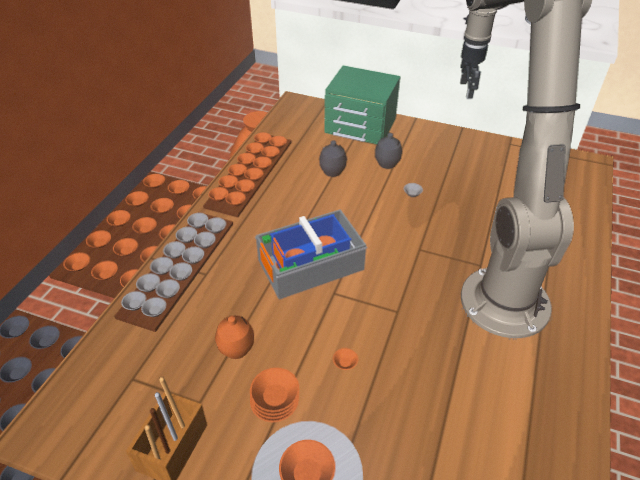

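The scene camera shows the blue tote nested in the grey one, with the handle at about (352,246). The side camera shows the handle at about (313,232). Triangulated, the handle is at (0.53, 0.06, 0.129) and the tote yaw is about 40°, which matches the nominal heights. The bystanders are well clear. I'll move above it.

>>> jog_arm --plan '[{"x":0.14,"y":-0.15,"z":-0.15},{"x":0.28,"y":-0.3,"z":-0.3},{"x":0.43,"y":-0.44,"z":-0.35},{"x":0.57,"y":-0.59,"z":-0.35},{"x":0.71,"y":-0.73,"z":-0.35},{"x":0.85,"y":-0.88,"z":-0.35},{"x":0.85,"y":-0.88,"z":-0.35}]' --hand 1

```text
invalid input at $.plan[0]: expected keys x, y, z, wx, wy, wz
```

>>> jog_arm --plan '[{"x":0.14,"y":-0.15},{"x":0.28,"y":-0.3},{"x":0.43,"y":-0.44},{"x":0.57,"y":-0.59},{"x":0.71,"y":-0.73},{"x":0.85,"y":-0.88},{"x":0.85,"y":-0.88}]'

```text
invalid input at $.plan[0]: expected keys x, y, z, wx, wy, wz
```

>>> jog_arm --plan '[{"x":0.14,"y":-0.15},{"x":0.28,"y":-0.3},{"x":0.43,"y":-0.44},{"x":0.57,"y":-0.59},{"x":0.71,"y":-0.73},{"x":0.85,"y":-0.88},{"x":0.85,"y":-0.88}]'

```text
invalid input at $.plan[0]: expected keys x, y, z, wx, wy, wz
```

>>> jog_arm --plan '[{"wz":-0.039},{"wz":-0.078},{"wz":-0.117},{"wz":-0.156},{"wz":-0.195},{"wz":-0.234},{"wz":-0.273},{"wz":-0.312},{"wz":-0.351},{"wz":-0.39},{"wz":-0.43},{"wz":-0.47}]'

```text
invalid input at $.plan[0]: expected keys x, y, z, wx, wy, wz
```

>>> jog_arm --plan '[{"x":0.28,"y":-0.3,"z":-0.3,"wx":0,"wy":0,"wz":0},{"x":0.57,"y":-0.59,"z":-0.35,"wx":0,"wy":0,"wz":0},{"x":0.85,"y":-0.88,"z":-0.35,"wx":0,"wy":0,"wz":0},{"x":0.85,"y":-0.88,"z":-0.35,"wx":0,"wy":0,"wz":0},{"x":0.85,"y":-0.88,"z":-0.35,"wx":0,"wy":0,"wz":0},{"x":0.85,"y":-0.88,"z":-0.35,"wx":0,"wy":0,"wz":0},{"x":0.85,"y":-0.88,"z":-0.35,"wx":0,"wy":0,"wz":0}]' --hand 1

```text
t: 1.58
eef_pos: [0.3537, -0.3881, 0.303]
tool_rot: [-0.0, 0.98, 0.201, 0.002]
contact_force: [0.5, -0.2, -0.1]
gripper_width: 0.997
```

>>> jog_arm --plan '[{"x":0.85,"y":-0.88,"z":0,"wx":0,"wy":0,"wz":0},{"x":0.85,"y":-0.88,"z":0,"wx":0,"wy":0,"wz":0},{"x":0.85,"y":-0.88,"z":0,"wx":0,"wy":0,"wz":0},{"x":0.85,"y":-0.88,"z":0,"wx":0,"wy":0,"wz":0},{"x":0.85,"y":-0.88,"z":0,"wx":0,"wy":0,"wz":0},{"x":0.85,"y":-0.88,"z":0,"wx":0,"wy":0,"wz":0},{"x":0.85,"y":-0.88,"z":0,"wx":0,"wy":0,"wz":0}]'

```text
t: 2.17
eef_pos: [0.4434, -0.1513, 0.3043]
tool_rot: [-0.001, 0.978, 0.207, 0.003]
contact_force: [0.4, 0.3, 0.4]
gripper_width: 1.003
```

>>> jog_arm --plan '[{"x":0.85,"y":-0.88,"z":0,"wx":0,"wy":0,"wz":0},{"x":0.85,"y":-0.88,"z":0,"wx":0,"wy":0,"wz":0},{"x":0.85,"y":-0.88,"z":0,"wx":0,"wy":0,"wz":0},{"x":0.85,"y":-0.88,"z":0,"wx":0,"wy":0,"wz":0},{"x":0.85,"y":-0.88,"z":0,"wx":0,"wy":0,"wz":0},{"x":0.85,"y":-0.88,"z":0,"wx":0,"wy":0,"wz":0},{"x":0.85,"y":-0.88,"z":0,"wx":0,"wy":0,"wz":0}]'

```text
t: 2.75
eef_pos: [0.5287, 0.0871, 0.306]
tool_rot: [-0.003, 0.977, 0.212, 0.005]
contact_force: [-1.2, 0.2, 0.1]
gripper_width: 0.999
```

>>> jog_arm --plan '[{"x":0,"y":0,"z":0,"wx":0,"wy":0,"wz":-0.47},{"x":0,"y":0,"z":0,"wx":0,"wy":0,"wz":-0.47},{"x":0,"y":0,"z":0,"wx":0,"wy":0,"wz":-0.47},{"x":0,"y":0,"z":0,"wx":0,"wy":0,"wz":-0.47},{"x":0,"y":0,"z":0,"wx":0,"wy":0,"wz":-0.47},{"x":0,"y":0,"z":0,"wx":0,"wy":0,"wz":-0.47},{"x":0,"y":0,"z":0,"wx":0,"wy":0,"wz":-0.47},{"x":0,"y":0,"z":0,"wx":0,"wy":0,"wz":-0.47},{"x":0,"y":0,"z":0,"wx":0,"wy":0,"wz":-0.47},{"x":0,"y":0,"z":0,"wx":0,"wy":0,"wz":-0.47},{"x":0,"y":0,"z":0,"wx":0,"wy":0,"wz":-0.47},{"x":0,"y":0,"z":0,"wx":0,"wy":0,"wz":-0.47}]'

```text
t: 3.75
eef_pos: [0.5289, 0.0864, 0.306]
tool_rot: [0.001, 0.578, 0.816, 0.006]
contact_force: [0.2, -0.5, -0.5]
gripper_width: 1.0
```

Run:
```python
from h import *
p,r,o=tool();print(o['q'].round(2) if hasattr(o['q'],'round') else np.round(o['q'],2));cal=K("wrist")
im=cams.read_camera("wrist");cv2.imwrite("pics/w1.png",im[:,:,::-1])
x=r.as_matrix()[:,0];print(p,np.degrees(np.arctan2(x[1],x[0])))
Z=dict(upper_handle=.129,upper_mark=.114,lower_mark=.1,upper_lug=.046,lower_gap=.09,lower_pocket=.088,lower_land=.094)
for t,z in Z.items():
    for d in finder.place_of("wrist",t): print(t,np.round(d['location'],1),round(d['confidence'],2),atz("wrist",d['location'],z,cal).round(4))
```

```text
[ 0.32  0.25 -0.71  1.76  0.17  1.18 -0.09]
[0.52886085 0.08639105 0.30603641] 109.39587137189157
upper_handle [314.2 244.1] 0.97 [0.5358 0.0577 0.129 ]
upper_handle [415. 192.] 0.19 [0.6002 0.1282 0.129 ]
upper_mark [412.5 193.8] 0.59 [0.6032 0.1251 0.114 ]
lower_mark [446.7 178.5] 0.75 [0.6311 0.1473 0.1   ]
upper_lug [321.2 154.3] 0.75 [0.519  0.1268 0.046 ]
lower_gap [323.5 148.9] 0.57 [0.5179 0.1344 0.09  ]
lower_gap [353.2 200.7] 0.2 [0.5601 0.0988 0.09  ]
lower_pocket [363.7 133.3] 0.91 [0.5475 0.1594 0.088 ]
lower_land [384.7 120. ] 0.87 [0.5602 0.176  0.094 ]
```

View pics/w1.png

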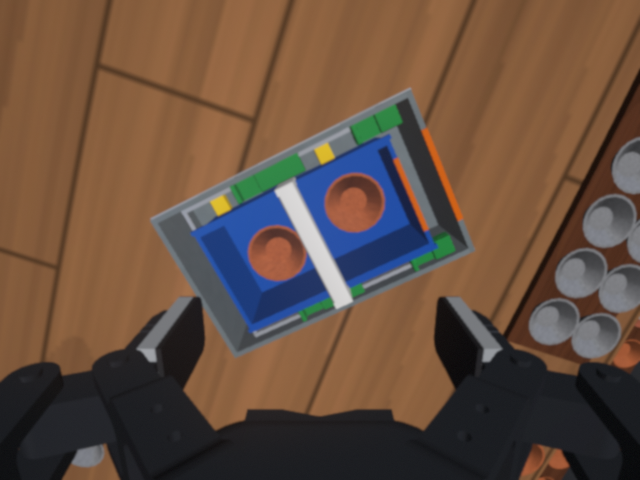

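The wrist view shows the nest clearly: grey rim corners at about (410,90), (472,250), (238,354) and (152,220), and bar ends at (287,185) and (344,302). I'll fit both poses from these and check them against the known sizes.

Run:
```python
from h import *
cal=K("wrist")
C=np.array([atz("wrist",p,.1,cal)[:2] for p in([410,90],[472,250],[238,354],[152,220])]);print(C.round(4))
d=lambda a,b:np.linalg.norm(C[a]-C[b])
print("lens",d(0,3),d(1,2),"wid",d(0,1),d(2,3),"centre",C.mean(0))
for a,b in((3,0),(2,1),(1,0),(2,3)):v=C[b]-C[a];print(np.degrees(np.arctan2(v[1],v[0])))
b=[atz("wrist",p,.138,cal)[:2] for p in([287,185],[344,302])];v=b[0]-b[1];print("bar",b,np.linalg.norm(v),np.degrees(np.arctan2(v[1],v[0])),sum(b)/2)
print("cam",(-cal[2][:3,:3].T@cal[2][:3,3]).round(3))
p,r,o=tool();print(p,r.as_matrix().round(3))
im=cv2.imread("pics/w1.png")[70:370,130:490];cv2.imwrite("pics/w1c.png",cv2.resize(im,None,fx=2,fy=2,interpolation=cv2.INTER_CUBIC))
```

```text
[[ 0.5713  0.2061]
 [ 0.682   0.0929]
 [ 0.5023 -0.0858]
 [ 0.3888  0.0237]]
lens 0.2579928852497754 0.2534835452231571 wid 0.158342453274995 0.1576788942997674 centre [0.53611557 0.05922767]
44.98936159819618
44.83576635527624
134.37478497837904
136.01115449452982
bar [array([0.49800259, 0.10072483]), array([0.57629916, 0.01928826])] 0.11297021262345072 133.87383738067211 [0.53715087 0.06000654]
cam [0.505 0.15  0.45 ]
[0.5287542  0.08703603 0.30607047] [[-0.325  0.946  0.008]
 [ 0.946  0.325  0.008]
 [ 0.005  0.01  -1.   ]]
```

View pics/w1c.png

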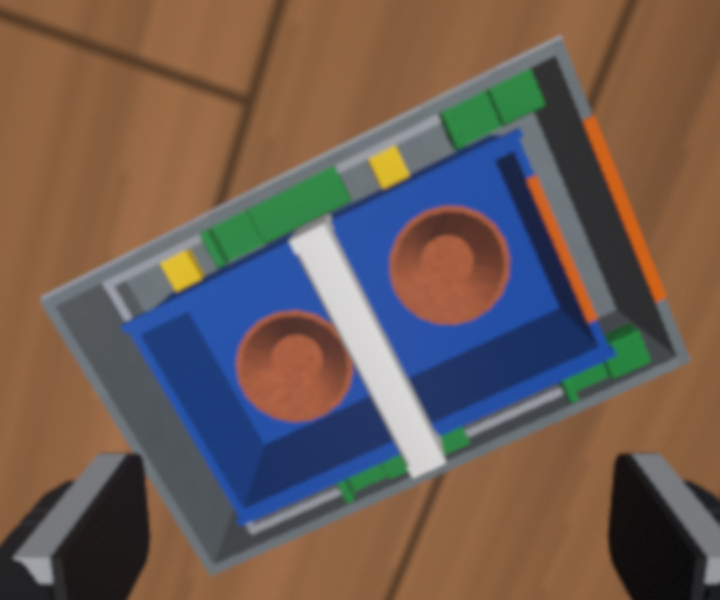

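The crop shows the lug gaps, both lamps and the green rail pieces. The rail ends should give a rough value for the shift. Next I'll compute that and the approach move.

```bash
cat >> h.py <<'E'
G=np.array([.5365,.0593]);YAW=44.7
def grey(P,G=G,yaw=YAW): a=np.radians(yaw);c,s=np.cos(a),np.sin(a);v=np.array(P)[:2]-G;return np.array([c*v[0]+s*v[1],-s*v[0]+c*v[1]])*1000
def move(pos,xyaw):
    p,r,o=tool();a=np.radians(xyaw);x=[np.cos(a),np.sin(a),0];z=[0,0,-1]
    T=R.from_matrix(np.array([x,np.cross(z,x),z]).T)
    print("shift",(r.inv().apply(np.array(pos)-p)/.2).round(3),"turn",((r.inv()*T).as_rotvec()/np.pi).round(4))
E
python3 - <<'E'
from h import *
cal=K("wrist")
for n,p,z in(("end+109.5 outer",[394,105],.094),("end+109.5 inner",[402.5,122],.094),("stop+66",[351.5,131],.1),("land+13.5 outer",[298.5,154],.094),("land 13.5 inner",[305,170],.094),("stop-54",[231.5,187.5],.1),("lug40",[324,153.5],.052),("lug-80",[221,205.5],.052),("handle",[314.2,244.1],.129),("lmark",[446.7,178.5],.1)):
    print(n,grey(atz("wrist",p,z,cal)).round(1))
move([.5365,.0593,.20],134.5)
move([.5365,.0593,.110],134.5)
E
```

```text
end+109.5 outer [112.   74.3]
end+109.5 inner [113.2  57.8]
stop+66 [68.9 70.6]
land+13.5 outer [18.1 72.8]
land 13.5 inner [17.1 57.4]
stop-54 [-49.1  72.8]
lug40 [38.7 60.5]
lug-80 [-80.5  59.3]
handle [-1.4  0. ]
lmark [129.3  -4.4]
shift [-0.147 -0.014  0.529] turn [ 0.0035 -0.001  -0.1419]
shift [-0.149 -0.018  0.979] turn [ 0.0035 -0.001  -0.1419]
```

The rail shift estimates agree at about +3.5 mm. Now align and descend.

>>> jog_arm --plan '[{"x":-0.147,"y":-0.014,"z":0.2,"wx":0.0035,"wy":-0.001,"wz":-0.142},{"x":-0.147,"y":-0.014,"z":0.4,"wx":0.0035,"wy":-0.001,"wz":-0.142},{"x":-0.147,"y":-0.014,"z":0.53,"wx":0.0035,"wy":-0.001,"wz":-0.142},{"x":-0.147,"y":-0.014,"z":0.53,"wx":0.0035,"wy":-0.001,"wz":-0.142},{"x":-0.147,"y":-0.014,"z":0.53,"wx":0.0035,"wy":-0.001,"wz":-0.142},{"x":-0.147,"y":-0.014,"z":0.53,"wx":0.0035,"wy":-0.001,"wz":-0.142}]'

```text
t: 4.65
eef_pos: [0.5368, 0.0595, 0.2001]
tool_rot: [0.0, 0.388, 0.922, 0.0]
contact_force: [0.3, 0.6, 0.8]
gripper_width: 1.001
```

Run:
```python
from h import *
p,r,o=tool();print(p.round(4),r.as_matrix().round(4),grey(p));cal=K("wrist");im=cams.read_camera("wrist");cv2.imwrite("pics/w2.png",im[:,:,::-1])
for d in finder.place_of("wrist","upper_handle"): print(d['location'],d['confidence'],grey(atz("wrist",d['location'],.129,cal)))
move([.5365,.0593,.110],134.5)
```

```text
[0.5368 0.0595 0.2001] [[-6.992e-01  7.149e-01  3.000e-04]
 [ 7.149e-01  6.992e-01  6.000e-04]
 [ 2.000e-04  6.000e-04 -1.000e+00]] [ 0.38716348 -0.05936346]
[315.7, 251.4] 0.79 [-2.41642752 -2.15995988]
shift [ 0.002 -0.005  0.456] turn [ 0.0006  0.0005 -0.0006]
```

View pics/w2.png

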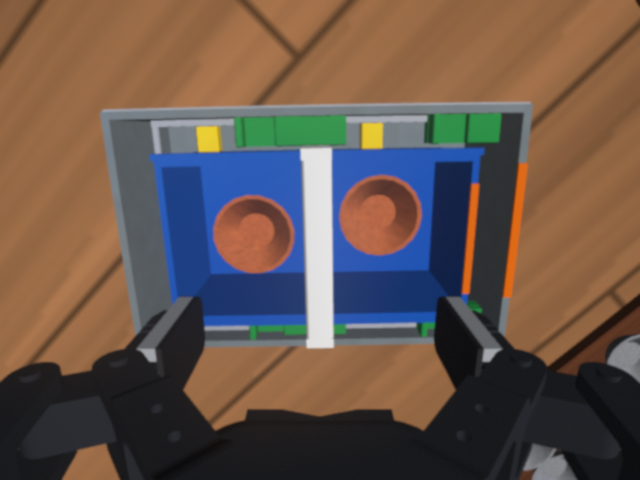

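Run:
```python
from h import *
cal=K("wrist")
im=cv2.imread("pics/w2.png")
def L(a,b,z,n):
    A,B=atz("wrist",a,z,cal),atz("wrist",b,z,cal);v=B-A;print(n,np.degrees(np.arctan2(v[1],v[0])),np.linalg.norm(v[:2]),grey(A).round(1),grey(B).round(1))
L([103,111],[531,102.5],.1,"grey long")
L([152,155],[483,150],.114,"blue long")
L([333,347],[332,149],.138,"bar right edge")
L([306,347],[301,149],.138,"bar left edge")
L([235,118],[430,115],.1,"stops")
L([346,116],[501,114],.094,"ends 13.5,109.5")
L([346,144],[501,142],.094,"ends inner")
# edge fit along the top outer rim: subpixel
g=cv2.cvtColor(im,cv2.COLOR_BGR2HSV)[:,:,1].astype(float)
xs=range(120,520,8);ys=[]
for x in xs:
    d=np.diff(g[92:122,x]);ys.append(92+np.argmin(d)+.5)
f=np.polyfit(xs,ys,1);res=np.abs(np.polyval(f,xs)-ys);k=res<2;f=np.polyfit(np.array(xs)[k],np.array(ys)[k],1);print(f,k.mean())
L([120,np.polyval(f,120)],[520,np.polyval(f,520)],.1,"fit")
```

```text
grey long 45.49140893650041 0.2586594066118478 [-130.3   77.6] [128.3  81.1]
blue long 45.25310266110799 0.19353104381560135 [-97.4  52. ] [96.1 53.8]
bar right edge 135.2278025481155 0.11649260119073213 [  8.2 -60.5] [ 7.1 56. ]
bar left edge 135.16283398166158 0.11648588932758608 [ -8.1 -60.4] [-9. 56.]
stops 45.290303048670644 0.11778425322598542 [-50.3  72.6] [67.5 73.8]
ends 13.5,109.5 45.38430652264834 0.09628396025988732 [17.2 73.4] [113.4  74.6]
ends inner 45.33435023876958 0.0980206495863184 [17.4 56.5] [115.4  57.6]
[-1.89435774e-02  1.10166170e+02] 1.0
fit 45.44848752274221 0.24107383462484697 [-119.6   79.2] [121.4  82.4]
```

Refined yaw is 45.3° and the centre shifts by less than 1 mm. The rail ends again give about +3.7 mm. Descend and grip.

```bash
sed -i 's/^G=.*/G=np.array([.5368,.0588]);YAW=45.3/' h.py
python3 - <<'E'
from h import *
move([.5366,.0589,.110],135.3)
E
```

```text
shift [ 0.001 -0.006  0.456] turn [ 0.0006  0.0005 -0.005 ]
```

>>> jog_arm --plan '[{"x":0.001,"y":-0.006,"z":0.15,"wx":0.0006,"wy":0.0005,"wz":-0.005},{"x":0.001,"y":-0.006,"z":0.3,"wx":0.0006,"wy":0.0005,"wz":-0.005},{"x":0.001,"y":-0.006,"z":0.4,"wx":0.0006,"wy":0.0005,"wz":-0.005},{"x":0.001,"y":-0.006,"z":0.45,"wx":0.0006,"wy":0.0005,"wz":-0.005},{"x":0.001,"y":-0.006,"z":0.456,"wx":0.0006,"wy":0.0005,"wz":-0.005},{"x":0.001,"y":-0.006,"z":0.456,"wx":0.0006,"wy":0.0005,"wz":-0.005}]'

```text
t: 5.25
eef_pos: [0.5372, 0.0594, 0.1107]
tool_rot: [0.0, 0.381, 0.925, 0.0]
contact_force: [-0.5, -0.3, 0.3]
gripper_width: 1.004
```

>>> jog_arm --plan '[{"x":0,"y":0,"z":0,"wx":0,"wy":0,"wz":0},{"x":0,"y":0,"z":0,"wx":0,"wy":0,"wz":0},{"x":0,"y":0,"z":0,"wx":0,"wy":0,"wz":0},{"x":0,"y":0,"z":0,"wx":0,"wy":0,"wz":0},{"x":0,"y":0,"z":0,"wx":0,"wy":0,"wz":0},{"x":0,"y":0,"z":0,"wx":0,"wy":0,"wz":0},{"x":0,"y":0,"z":0,"wx":0,"wy":0,"wz":0},{"x":0,"y":0,"z":0,"wx":0,"wy":0,"wz":0},{"x":0,"y":0,"z":0,"wx":0,"wy":0,"wz":0},{"x":0,"y":0,"z":0,"wx":0,"wy":0,"wz":0}]' --hand -1 --grip_force 60

```text
t: 6.08
eef_pos: [0.5371, 0.0591, 0.111]
tool_rot: [0.0, 0.381, 0.925, -0.0]
contact_force: [-3.2, -2.5, 4.5]
gripper_width: 0.174
```

Gripped: opening is about 15 mm on the bar. Lift straight up.

>>> jog_arm --plan '[{"x":0,"y":0,"z":-0.02,"wx":0,"wy":0,"wz":0},{"x":0,"y":0,"z":-0.06,"wx":0,"wy":0,"wz":0},{"x":0,"y":0,"z":-0.12,"wx":0,"wy":0,"wz":0},{"x":0,"y":0,"z":-0.18,"wx":0,"wy":0,"wz":0},{"x":0,"y":0,"z":-0.25,"wx":0,"wy":0,"wz":0},{"x":0,"y":0,"z":-0.32,"wx":0,"wy":0,"wz":0},{"x":0,"y":0,"z":-0.39,"wx":0,"wy":0,"wz":0},{"x":0,"y":0,"z":-0.45,"wx":0,"wy":0,"wz":0},{"x":0,"y":0,"z":-0.5,"wx":0,"wy":0,"wz":0},{"x":0,"y":0,"z":-0.53,"wx":0,"wy":0,"wz":0},{"x":0,"y":0,"z":-0.55,"wx":0,"wy":0,"wz":0},{"x":0,"y":0,"z":-0.55,"wx":0,"wy":0,"wz":0}]'

```text
t: 7.08
eef_pos: [0.5373, 0.0591, 0.2217]
tool_rot: [0.001, 0.381, 0.925, 0.0]
contact_force: [0.7, -0.4, -4.4]
gripper_width: 0.173
```

Run:
```python
from h import *
p,r,o=tool();print(p.round(4),r.as_matrix().round(4).tolist(),grey(p).round(1),o['contact_force'],o['torque'],np.round(o['q'],2))
im=[cams.read_camera(c) for c in("side","scene","wrist")]
a=cv2.resize(im[0][160:320,220:400],(480,427));b=cv2.resize(im[2],(320,240));c=cv2.resize(im[1][180:330,270:430],(320,300))
cv2.imwrite("pics/lift.png",np.hstack([np.vstack([a,np.zeros((113,480,3),np.uint8)]),np.vstack([c,b])])[:,:,::-1])
cal=K("wrist")
h=p[2]+.019-.095
for t,z in(("upper_mark",h+.08),("upper_handle",h+.095),("upper_lug",h+.012)):
    for d in finder.place_of("wrist",t): print(t,d['location'],round(d['confidence'],2),r.inv().apply(atz("wrist",d['location'],z,cal)-p)*1000)
move([*G,.221],90+45.3-90)
```

```text
[0.5373 0.0591 0.2217] [[-0.7102, 0.704, 0.0017], [0.704, 0.7102, -0.0005], [-0.0015, 0.0009, -1.0]] [ 0.6 -0.1] [ 0.65740208 -0.37650336 -4.37737302] [ 0.00068278 -0.01359291  0.02158417] [ 0.39  0.36 -0.75  1.85  0.28  1.04  0.31]
upper_mark [560.0, 305.3] 0.74 [ 0.86860598 93.23189098 -3.92141354]
upper_handle [316.6, 326.3] 0.68 [  0.19431301  -2.31776141 -19.00231809]
upper_lug [393.5, 141.5] 0.89 [60.79147515 36.75224506 63.93743641]
shift [-0.001 -0.    -0.003] turn [-2.000e-04  2.000e-04  4.998e-01]
```

View pics/lift.png

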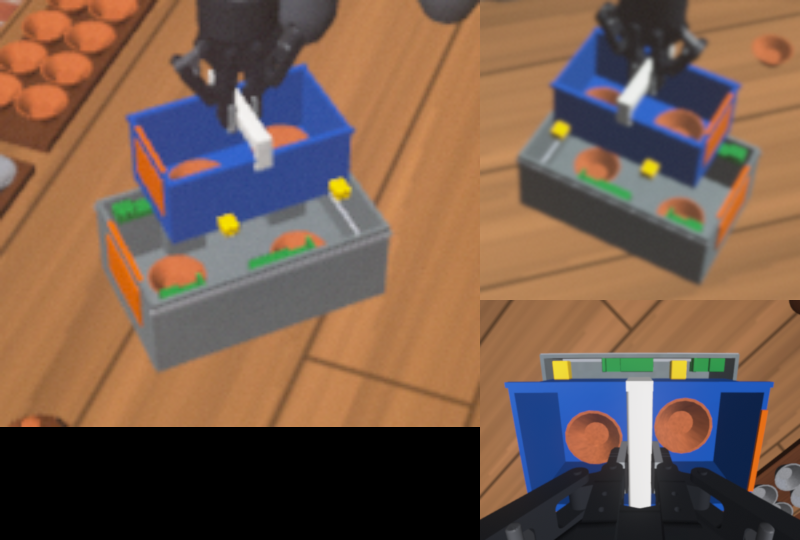

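Lifted cleanly with both lamps inside, and the underside is about 45 mm above the grey rim. Now the half turn, in three parts.

>>> jog_arm --plan '[{"x":0,"y":0,"z":0,"wx":0,"wy":0,"wz":0.01},{"x":0,"y":0,"z":0,"wx":0,"wy":0,"wz":0.03},{"x":0,"y":0,"z":0,"wx":0,"wy":0,"wz":0.06},{"x":0,"y":0,"z":0,"wx":0,"wy":0,"wz":0.09},{"x":0,"y":0,"z":0,"wx":0,"wy":0,"wz":0.12},{"x":0,"y":0,"z":0,"wx":0,"wy":0,"wz":0.15},{"x":0,"y":0,"z":0,"wx":0,"wy":0,"wz":0.18},{"x":0,"y":0,"z":0,"wx":0,"wy":0,"wz":0.21},{"x":0,"y":0,"z":0,"wx":0,"wy":0,"wz":0.24},{"x":0,"y":0,"z":0,"wx":0,"wy":0,"wz":0.27},{"x":0,"y":0,"z":0,"wx":0,"wy":0,"wz":0.3},{"x":0,"y":0,"z":0,"wx":0,"wy":0,"wz":0.33}]'

```text
t: 8.38
eef_pos: [0.5364, 0.0591, 0.2199]
tool_rot: [-0.0, 0.79, 0.613, -0.001]
contact_force: [-0.1, 0.1, -4.6]
gripper_width: 0.175
```

>>> jog_arm --plan '[{"x":0,"y":0,"z":0,"wx":0,"wy":0,"wz":0.03},{"x":0,"y":0,"z":0,"wx":0,"wy":0,"wz":0.06},{"x":0,"y":0,"z":0,"wx":0,"wy":0,"wz":0.09},{"x":0,"y":0,"z":0,"wx":0,"wy":0,"wz":0.12},{"x":0,"y":0,"z":0,"wx":0,"wy":0,"wz":0.15},{"x":0,"y":0,"z":0,"wx":0,"wy":0,"wz":0.18},{"x":0,"y":0,"z":0,"wx":0,"wy":0,"wz":0.21},{"x":0,"y":0,"z":0,"wx":0,"wy":0,"wz":0.24},{"x":0,"y":0,"z":0,"wx":0,"wy":0,"wz":0.27},{"x":0,"y":0,"z":0,"wx":0,"wy":0,"wz":0.3},{"x":0,"y":0,"z":0,"wx":0,"wy":0,"wz":0.32},{"x":0,"y":0,"z":0,"wx":0,"wy":0,"wz":0.33}]'

```text
t: 9.38
eef_pos: [0.5362, 0.0593, 0.2195]
tool_rot: [0.0, 0.99, 0.14, -0.001]
contact_force: [0.3, 0.2, -4.8]
gripper_width: 0.173
```

Run:
```python
from h import *
p,r,o=tool();print(p.round(4),grey(p).round(1),np.round(o['q'],2))
move([*G,.221],45.3-90)
```

```text
[0.5362 0.0593 0.2195] [-0.1  0.8] [ 0.08  0.29 -0.37  1.87  0.12  1.   -1.63]
shift [ 0.002  0.003 -0.008] turn [3.000e-04 7.000e-04 3.375e-01]
```

>>> jog_arm --plan '[{"x":0.002,"y":0.003,"z":-0.008,"wx":0.0003,"wy":0.0007,"wz":0.03},{"x":0.002,"y":0.003,"z":-0.008,"wx":0.0003,"wy":0.0007,"wz":0.06},{"x":0.002,"y":0.003,"z":-0.008,"wx":0.0003,"wy":0.0007,"wz":0.09},{"x":0.002,"y":0.003,"z":-0.008,"wx":0.0003,"wy":0.0007,"wz":0.12},{"x":0.002,"y":0.003,"z":-0.008,"wx":0.0003,"wy":0.0007,"wz":0.15},{"x":0.002,"y":0.003,"z":-0.008,"wx":0.0003,"wy":0.0007,"wz":0.18},{"x":0.002,"y":0.003,"z":-0.008,"wx":0.0003,"wy":0.0007,"wz":0.21},{"x":0.002,"y":0.003,"z":-0.008,"wx":0.0003,"wy":0.0007,"wz":0.24},{"x":0.002,"y":0.003,"z":-0.008,"wx":0.0003,"wy":0.0007,"wz":0.27},{"x":0.002,"y":0.003,"z":-0.008,"wx":0.0003,"wy":0.0007,"wz":0.3},{"x":0.002,"y":0.003,"z":-0.008,"wx":0.0003,"wy":0.0007,"wz":0.325},{"x":0.002,"y":0.003,"z":-0.008,"wx":0.0003,"wy":0.0007,"wz":0.3375}]'

```text
t: 10.38
eef_pos: [0.5364, 0.0591, 0.2205]
tool_rot: [0.0, 0.924, -0.382, -0.0]
contact_force: [-0.1, -0.7, -4.7]
gripper_width: 0.176
```

Run:
```python
from h import *
p,r,o=tool();print(p.round(4),grey(p).round(1),np.round(o['q'],2),o['contact_force'])
move([*G,.221],45.3-90)
im=[cams.read_camera(c) for c in("side","scene","wrist")]
a=cv2.resize(im[0][160:320,220:400],(480,427));c=cv2.resize(im[1][180:330,270:430],(320,300))
cv2.imwrite("pics/turn.png",np.hstack([np.vstack([cv2.resize(im[2],(480,360)),a[:220]]),np.vstack([c,np.zeros((280,320,3),np.uint8)])])[:,:,::-1])
cv2.imwrite("pics/w3.png",im[2][:,:,::-1])
cal=K("wrist");h=p[2]+.019-.095
for t,z in(("upper_mark",h+.08),("upper_lug",h+.018),("lower_land",.094),("lower_mark",.1)):
    for d in finder.place_of("wrist",t): print(t,np.round(d['location'],1),round(d['confidence'],2),grey(atz("wrist",d['location'],z,cal)).round(1))
```

```text
[0.5364 0.0591 0.2205] [-0.   0.5] [-0.06  0.28 -0.19  1.88  0.06  0.99 -2.64] [-0.07031632 -0.71123791 -4.68573157]
shift [ 0.002 -0.    -0.002] turn [ 0.0003  0.0002 -0.0011]
upper_mark [560.4 305.2] 0.91 [-97.   -0.7]
upper_lug [394.5 141.6] 0.84 [-39.  -61.4]
```

View pics/w3.png

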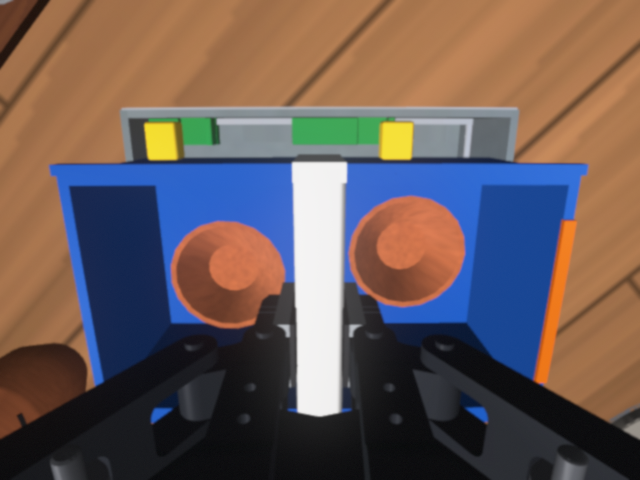

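The wrist view shows the blue rim level with the grey rim (row 165 against row 108). The lugs are at (162,141) and (396,141), with the near rail's green piece at 293–390. I'll check the lateral offsets.

Run:
```python
from h import *
cal=K("wrist");p,r,o=tool();h=p[2]+.019-.095;print("h",h)
for n,q,z in(("rim L",[121,108],.1),("rim R",[518,108],.1),("land end13.5",[293,118],.094),("land end 13.5 in",[293,144],.094),("stop+66? left piece end 109.5",[150,118],.094),("left piece right end 66",[215,118],.1),
 ("lugR outer tip L",[380,122],h+.018),("lugR tip R",[413,122],h+.018),("lugL tip L",[145,122],h+.018),("lugL tip R",[178,122],h+.018),("blue rim L",[52,165],h+.08),("blue rim R",[587,164],h+.08),("barTL",[293,162],h+.104),("barTR",[346,162],h+.104)):
    print(n,grey(atz("wrist",q,z,cal)).round(1))
```

```text
h 0.1449226163807215
rim L [128.2 -81.1]
rim R [-131.1  -81.4]
land end13.5 [ 16.3 -74.5]
land end 13.5 in [ 16.6 -57.6]
stop+66? left piece end 109.5 [112.3 -74.8]
left piece right end 66 [ 67.  -74.5]
lugR outer tip L [-31.4 -71.2]
lugR tip R [-47.9 -71.3]
lugL tip L [ 86.3 -71.3]
lugL tip R [ 69.6 -71.2]
blue rim L [ 95.1 -55.9]
blue rim R [-97.3 -56.4]
barTL [  6.8 -58.7]
barTR [ -8.7 -58.7]
```

The blue tote sits within about 1 mm of the grey in y, and the rail shift reads about +4 mm. Move to +18 mm in grey x and lower to just above the lands.

```bash
cat >> h.py <<'E'
def gw(x,y,z):
    a=np.radians(YAW);c,s=np.cos(a),np.sin(a);return [G[0]+(c*x-s*y)/1000,G[1]+(s*x+c*y)/1000,z]
E
python3 - <<'E'
from h import *
move(gw(18,-.3,.221),YAW-90);move(gw(18,-.3,.172),YAW-90)
E
```

```text
shift [ 0.002 -0.09  -0.   ] turn [0.0001 0.     0.0003]
shift [ 0.002 -0.09   0.245] turn [0.0001 0.     0.0003]
```

>>> jog_arm --plan '[{"x":0.002,"y":-0.03,"z":0,"wx":0,"wy":0,"wz":0},{"x":0.002,"y":-0.06,"z":0,"wx":0,"wy":0,"wz":0},{"x":0.002,"y":-0.09,"z":0,"wx":0,"wy":0,"wz":0},{"x":0.002,"y":-0.09,"z":0.04,"wx":0,"wy":0,"wz":0},{"x":0.002,"y":-0.09,"z":0.08,"wx":0,"wy":0,"wz":0},{"x":0.002,"y":-0.09,"z":0.12,"wx":0,"wy":0,"wz":0},{"x":0.002,"y":-0.09,"z":0.16,"wx":0,"wy":0,"wz":0},{"x":0.002,"y":-0.09,"z":0.19,"wx":0,"wy":0,"wz":0},{"x":0.002,"y":-0.09,"z":0.215,"wx":0,"wy":0,"wz":0},{"x":0.002,"y":-0.09,"z":0.235,"wx":0,"wy":0,"wz":0},{"x":0.002,"y":-0.09,"z":0.245,"wx":0,"wy":0,"wz":0},{"x":0.002,"y":-0.09,"z":0.245,"wx":0,"wy":0,"wz":0}]'

```text
t: 11.73
eef_pos: [0.5494, 0.0713, 0.1715]
tool_rot: [0.0, 0.925, -0.38, -0.0]
contact_force: [0.0, 0.6, -4.7]
gripper_width: 0.172
```

Run:
```python
from h import *
p,r,o=tool();print(p.round(4),grey(p).round(1),np.round(o['contact_force'],1),np.round(o['torque'],2),r.as_matrix()[:,2].round(4))
move(gw(18,-.3,.172),YAW-90)
```

```text
[0.5494 0.0713 0.1715] [17.7 -0.1] [ 0.   0.6 -4.7] [-0.01  0.03 -0.04] [-8.e-04 -2.e-04 -1.e+00]
shift [ 0.001 -0.001 -0.003] turn [0.0002 0.0001 0.0003]
```

>>> jog_arm --plan '[{"x":0,"y":0,"z":0.005,"wx":0,"wy":0,"wz":0},{"x":0,"y":0,"z":0.01,"wx":0,"wy":0,"wz":0},{"x":0,"y":0,"z":0.015,"wx":0,"wy":0,"wz":0},{"x":0,"y":0,"z":0.02,"wx":0,"wy":0,"wz":0},{"x":0,"y":0,"z":0.025,"wx":0,"wy":0,"wz":0},{"x":0,"y":0,"z":0.025,"wx":0,"wy":0,"wz":0}]'

```text
t: 12.23
eef_pos: [0.5493, 0.0713, 0.1663]
tool_rot: [0.0, 0.925, -0.38, -0.0]
contact_force: [0.2, -0.1, -3.9]
gripper_width: 0.174
```

>>> jog_arm --plan '[{"x":0,"y":0,"z":0.0025,"wx":0,"wy":0,"wz":0},{"x":0,"y":0,"z":0.005,"wx":0,"wy":0,"wz":0},{"x":0,"y":0,"z":0.005,"wx":0,"wy":0,"wz":0}]'

```text
t: 12.48
eef_pos: [0.5492, 0.0713, 0.1652]
tool_rot: [0.0, 0.925, -0.38, -0.0]
contact_force: [0.0, -0.1, -4.8]
gripper_width: 0.179
```

>>> jog_arm --plan '[{"x":0,"y":0,"z":0.0025,"wx":0,"wy":0,"wz":0},{"x":0,"y":0,"z":0.005,"wx":0,"wy":0,"wz":0},{"x":0,"y":0,"z":0.005,"wx":0,"wy":0,"wz":0}]'

```text
t: 12.73
eef_pos: [0.5495, 0.0715, 0.165]
tool_rot: [0.0, 0.925, -0.38, -0.0]
contact_force: [-2.4, 0.7, 3.2]
gripper_width: 0.17
```

Touched the lands at the predicted height with a few newtons. Slide to grey −x (tool +y), pressing lightly.

>>> jog_arm --plan '[{"x":0,"y":0.008,"z":0.004,"wx":0,"wy":0,"wz":0},{"x":0,"y":0.016,"z":0.004,"wx":0,"wy":0,"wz":0},{"x":0,"y":0.024,"z":0.004,"wx":0,"wy":0,"wz":0},{"x":0,"y":0.032,"z":0.004,"wx":0,"wy":0,"wz":0},{"x":0,"y":0.04,"z":0.004,"wx":0,"wy":0,"wz":0},{"x":0,"y":0.04,"z":0.004,"wx":0,"wy":0,"wz":0}]'

```text
t: 13.23
eef_pos: [0.5451, 0.0662, 0.1651]
tool_rot: [-0.001, 0.925, -0.38, 0.001]
contact_force: [3.6, 2.8, 4.7]
gripper_width: 0.176
```

```bash
cat > s.py <<'E'
from h import *
p,r,o=tool();a=np.radians(YAW);f=np.array(o['contact_force']);print(p.round(4),grey(p).round(1),"Fgrey",round(f[0]*np.cos(a)+f[1]*np.sin(a),1),round(-f[0]*np.sin(a)+f[1]*np.cos(a),1),round(f[2],1),np.round(o['torque'],2),r.as_matrix()[:,2].round(4))
move(gw(*grey(p),p[2]),YAW-90)
E
python3 s.py
```

```text
[0.5451 0.0662 0.1651] [11.  -0.7] Fgrey 4.5 -0.6 4.7 [ 0.8  -0.66  0.04] [ 2.6e-03  8.0e-04 -1.0e+00]
shift [0. 0. 0.] turn [-0.0008 -0.0004  0.0003]
```

>>> jog_arm --plan '[{"x":0.001,"y":0.008,"z":0.003,"wx":-0.0008,"wy":-0.0004,"wz":0},{"x":0.001,"y":0.015,"z":0.003,"wx":-0.0008,"wy":-0.0004,"wz":0},{"x":0.001,"y":0.022,"z":0.003,"wx":-0.0008,"wy":-0.0004,"wz":0},{"x":0.001,"y":0.022,"z":0.003,"wx":-0.0008,"wy":-0.0004,"wz":0}]'

```text
t: 13.57
eef_pos: [0.5426, 0.0629, 0.165]
tool_rot: [-0.0, 0.925, -0.38, 0.001]
contact_force: [2.9, 3.4, 4.9]
gripper_width: 0.177
```

```bash
python3 s.py
```

```text
[0.5426 0.0629 0.165 ] [ 7.  -1.3] Fgrey 4.4 0.3 4.9 [ 0.79 -0.62  0.03] [ 1.5e-03  3.0e-04 -1.0e+00]
shift [0. 0. 0.] turn [-0.0004 -0.0003  0.0003]
```

>>> jog_arm --plan '[{"x":-0.003,"y":0.006,"z":0.003,"wx":-0.0004,"wy":-0.0003,"wz":0},{"x":-0.003,"y":0.012,"z":0.003,"wx":-0.0004,"wy":-0.0003,"wz":0},{"x":-0.003,"y":0.014,"z":0.003,"wx":-0.0004,"wy":-0.0003,"wz":0},{"x":-0.003,"y":0.014,"z":0.003,"wx":-0.0004,"wy":-0.0003,"wz":0}]'

```text
t: 13.9
eef_pos: [0.5389, 0.0602, 0.1631]
tool_rot: [0.001, 0.925, -0.38, -0.001]
contact_force: [1.7, -0.1, -4.3]
gripper_width: 0.176
```

```bash
python3 s.py
```

```text
[0.5389 0.0602 0.1631] [ 2.5 -0.5] Fgrey 1.2 -1.3 -4.3 [ 0.3  -0.5  -0.01] [-0.0029 -0.0012 -1.    ]
shift [0. 0. 0.] turn [0.0009 0.0004 0.    ]
```

It has started to drop (z 0.163, load back in the hand). Lower gently in place.

>>> jog_arm --plan '[{"x":0,"y":0,"z":0.003,"wx":0.0009,"wy":0.0004,"wz":0},{"x":0,"y":0,"z":0.006,"wx":0.0009,"wy":0.0004,"wz":0},{"x":0,"y":0,"z":0.009,"wx":0.0009,"wy":0.0004,"wz":0},{"x":0,"y":0,"z":0.009,"wx":0.0009,"wy":0.0004,"wz":0}]'

```text
t: 14.23
eef_pos: [0.5386, 0.0601, 0.1609]
tool_rot: [0.0, 0.925, -0.38, -0.0]
contact_force: [2.5, 2.2, -5.1]
gripper_width: 0.176
```

```bash
python3 s.py
```

```text
[0.5386 0.0601 0.1609] [ 2.2 -0.3] Fgrey 3.3 -0.3 -5.1 [ 0.65 -0.88  0.  ] [-8.e-04 -1.e-04 -1.e+00]
shift [0. 0. 0.] turn [0.0002 0.0002 0.    ]
```

>>> jog_arm --plan '[{"x":0,"y":-0.004,"z":0.003,"wx":0.0002,"wy":0.0002,"wz":0},{"x":0,"y":-0.004,"z":0.006,"wx":0.0002,"wy":0.0002,"wz":0},{"x":0,"y":-0.004,"z":0.009,"wx":0.0002,"wy":0.0002,"wz":0},{"x":0,"y":-0.004,"z":0.009,"wx":0.0002,"wy":0.0002,"wz":0}]'

```text
t: 14.57
eef_pos: [0.5388, 0.0606, 0.1591]
tool_rot: [0.0, 0.925, -0.38, -0.0]
contact_force: [1.2, 1.1, -1.6]
gripper_width: 0.179
```

```bash
python3 s.py
```

```text
[0.5388 0.0606 0.1591] [ 2.7 -0.2] Fgrey 1.6 -0.1 -1.6 [ 0.28 -0.11 -0.05] [-7.e-04 -5.e-04 -1.e+00]
shift [0. 0. 0.] turn [0.0003 0.     0.    ]
```

>>> jog_arm --plan '[{"x":0,"y":-0.002,"z":0.003,"wx":0.0003,"wy":0,"wz":0},{"x":0,"y":-0.002,"z":0.005,"wx":0.0003,"wy":0,"wz":0},{"x":0,"y":-0.002,"z":0.005,"wx":0.0003,"wy":0,"wz":0}]'

```text
t: 14.82
eef_pos: [0.539, 0.0607, 0.1589]
tool_rot: [0.0, 0.925, -0.38, -0.0]
contact_force: [-2.6, 0.9, 7.3]
gripper_width: 0.174
```

```bash
python3 s.py
python3 - <<'E'
from h import *
im=[cams.read_camera(c) for c in("side","scene","wrist")]
a=cv2.resize(im[0][190:310,240:390],(480,384));c=cv2.resize(im[1][200:330,280:420],(320,297))
cv2.imwrite("pics/seat.png",np.hstack([np.vstack([a,np.zeros((153,480,3),np.uint8)]),np.vstack([c,cv2.resize(im[2],(320,240))])])[:,:,::-1])
E
```

```text
[0.539  0.0607 0.1589] [ 2.9 -0.2] Fgrey -1.2 2.5 7.3 [0.05 0.57 0.  ] [-2.e-04 -2.e-04 -1.e+00]
shift [0. 0. 0.] turn [ 0.0001 -0.      0.    ]
```

View pics/seat.png

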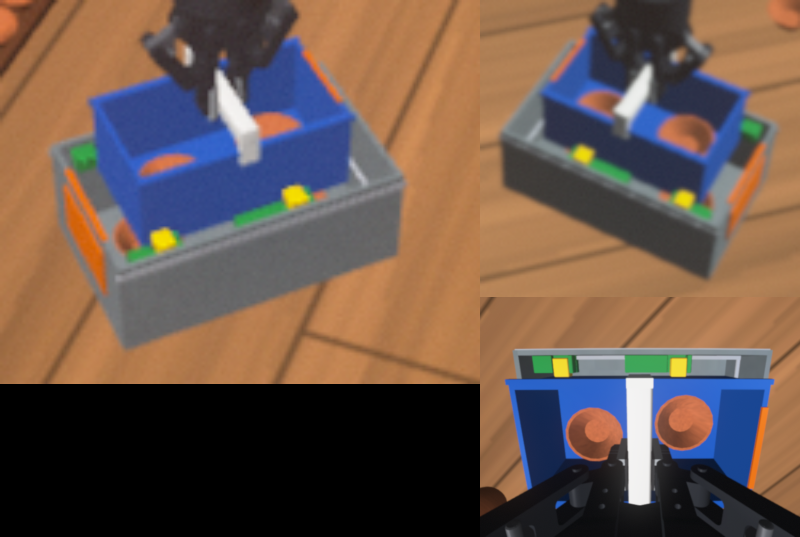

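The pictures show the lugs down in the pockets, the orange ends opposite and both lamps inside. The tool dropped 6.1 mm to firm contact and is level. Release and retreat.

>>> jog_arm --plan '[{"x":0,"y":0,"z":0,"wx":0,"wy":0,"wz":0},{"x":0,"y":0,"z":0,"wx":0,"wy":0,"wz":0},{"x":0,"y":0,"z":0,"wx":0,"wy":0,"wz":0},{"x":0,"y":0,"z":0,"wx":0,"wy":0,"wz":0},{"x":0,"y":0,"z":0,"wx":0,"wy":0,"wz":0},{"x":0,"y":0,"z":0,"wx":0,"wy":0,"wz":0},{"x":0,"y":0,"z":0,"wx":0,"wy":0,"wz":0},{"x":0,"y":0,"z":0,"wx":0,"wy":0,"wz":0},{"x":0,"y":0,"z":0,"wx":0,"wy":0,"wz":0},{"x":0,"y":0,"z":0,"wx":0,"wy":0,"wz":0}]' --hand 0.6

```text
t: 15.8
eef_pos: [0.539, 0.0607, 0.1589]
tool_rot: [0.0, 0.925, -0.38, -0.0]
contact_force: [0.5, -0.6, -1.0]
gripper_width: 0.797
```

>>> jog_arm --plan '[{"x":0,"y":0,"z":-0.05,"wx":0,"wy":0,"wz":0},{"x":0,"y":0,"z":-0.12,"wx":0,"wy":0,"wz":0},{"x":0,"y":0,"z":-0.22,"wx":0,"wy":0,"wz":0},{"x":0,"y":0,"z":-0.34,"wx":0,"wy":0,"wz":0},{"x":0,"y":0,"z":-0.46,"wx":0,"wy":0,"wz":0},{"x":0,"y":0,"z":-0.58,"wx":0,"wy":0,"wz":0},{"x":0,"y":0,"z":-0.7,"wx":0,"wy":0,"wz":0},{"x":0,"y":0,"z":-0.75,"wx":0,"wy":0,"wz":0},{"x":0,"y":0,"z":-0.75,"wx":0,"wy":0,"wz":0}]'

```text
t: 16.55
eef_pos: [0.5404, 0.0611, 0.312]
tool_rot: [-0.001, 0.925, -0.38, 0.002]
contact_force: [0.6, -0.5, -0.0]
gripper_width: 0.803
```

Run:
```python
from h import *
p,r,o=tool();print(p,o['t'],np.round(o['contact_force'],1))
cal=K("wrist");im=[cams.read_camera(c) for c in("side","scene","wrist")]
for t,z in(("upper_handle",.177),("upper_mark",.162),("upper_lug",.1)):
    for d in finder.place_of("wrist",t)[:3]: print(t,np.round(d['location']),round(d['confidence'],2),grey(atz("wrist",d['location'],z,cal)).round(1))
a=cv2.resize(im[0][190:310,240:390],(375,300));c=cv2.resize(im[1][200:330,280:420],(323,300))
w=cv2.resize(im[2],(400,300));cv2.imwrite("pics/end.png",np.vstack([np.hstack([a,c]),np.hstack([w,np.zeros((300,298,3),np.uint8)])])[:,:,::-1])
```

```text
[0.54036859 0.06109958 0.31203749] 16.55 [ 0.6 -0.5 -0. ]
upper_handle [316. 226.] 0.97 [ 5.8 -0.1]
upper_mark [447. 219.] 0.69 [-95.5  -1.4]
upper_lug [367. 135.] 0.61 [-38.3 -63.6]
```

View pics/end.png

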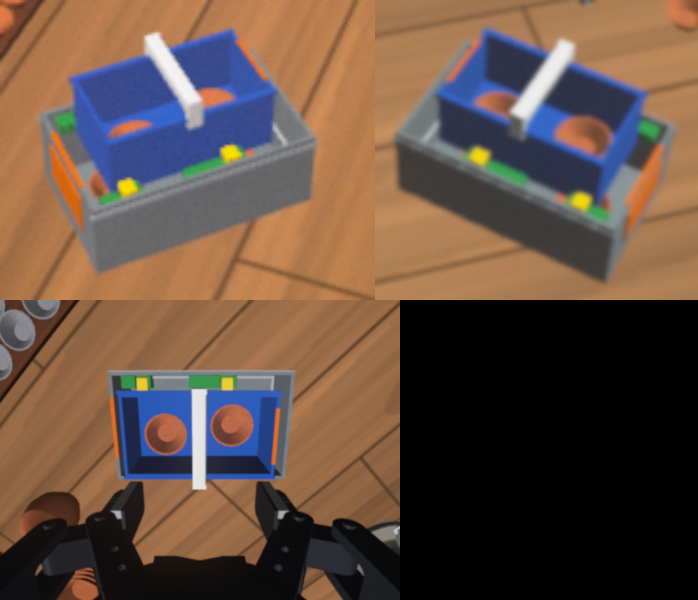

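The tote sits square and level in the pockets with both lamps inside and the gripper clear. Handing in.

```bash
python3 -c "
from station import bot;print(bot.hand_in())"
```

```text
the job is handed in; nothing more can be done
None
```

The blue tote is stacked on the grey one with its orange end opposite the grey's, both lamps still inside, and I have let go and handed the job in. The robot clock read 16.6 s at the last state reading.

- **Lift and turn:** I gripped the handle, lifted straight up 110 mm, and turned it half a turn over the grey tote.
- **Finding the pockets:** I set it on the lands about 18 mm to +x and slid it to grey −x. The contact forces I read stayed below about 13 N, well under the 30 N limit. It dropped into the pockets with the tool at about +3 mm along grey x; the pictures had suggested a rail shift of about +4 mm.
- **Seating:** The handle ended 6.1 mm below land height, against 6 mm nominal. The tool was within 0.05° of vertical and contact was firm.
- **After release:** The side, scene and wrist pictures show all visible lugs in the pockets and the tote square and level in the grey one. The fourth lug side was not seen directly. The forces on the tool are back to about zero.
- **Bystanders:** The arm passed nowhere near the pots and bowls. I did not re-measure their positions or the grey tote's at the end; the grey tote looked unmoved.

One reading disagreed. The final wrist-camera estimate of the handle along grey x was about 5.8 mm, against about 2.9 mm from the tool. The two other points I checked, the orange mark and a lug, gave 0 to 2 mm, so I put the 5.8 down to detector error.

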